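# Four round biscuits for tea

### The arm

A 6-joint arm with a two-finger parallel gripper is mounted at the origin on a cart in front of the work surface, level with it; the furniture and walls round the work are solid. World frame = base frame: x ahead of the robot, y to its left, z up, the work surface at z = 0. Lengths are in m, angles in rad, forces in N, time in s.
With the tool pointing down it reaches from about 0.25 to 0.85 m from the base axis. Payload 12.5 kg.
Tool frame: the origin (TCP) lies midway between the tips of the shut fingers; the grasp point (between the pads) lies 19 mm behind it; z points along the fingers, y is the direction in which the jaws open and shut (so a half turn about z gives the same grasp; the last joint's range is limited). The gripper opens to 93 mm and grips with 3 to 60 N. Pads are 15 mm wide; open, the fingers measure 128 mm over their backs; the gripper's body (75 mm by 188 mm) begins 65 mm behind the grasp point.
Start: joints at [1.076, 0.351, 1.652, -0, 1.139, -0.085], TCP at [0.219, 0.504, 0.219] pointing down, gripper open.
Joint ranges: [-2.75, 2.75], [-0.79, 2.1], [0.01, 2.65], [-1.57, 4.71], [0.07, 3.14], [-2.87, 2.87]. Speed limits (rad/s): [2.22, 2.22, 2.79, 3.14, 3.14, 3.14].

### API

Orientations are given as a unit quaternion [w, x, y, z].
In Python, from bench import robot gives the robot as it stands.
- The arm moves only by the tool send_rows, never from a script. Its argument "increments" is a list of rows, each a list of 4 numbers: the shift along the tool's x, y, z in mm, then the turn about the tool's z in degrees. In form: [[x, y, z, yaw], ...]. A call has exactly 5 rows; each row is the pose to reach, as a shift and turn from the pose measured when the call began, along the tool's axes at that moment; what a row does not reach only later rows make up. A row lasts 1/10 s, in which the tool goes at most 50 mm and 8.59 degrees, less where a joint would pass 70% of its speed; a pose out of reach is approached as far as the arm can. A call with a gripper value outside its range is refused whole. "hand" is the opening, from 0 (shut) to 1 (fully open), set as the call begins (left out, the last holds). The fingers move at their own pace and stop on an object; "newtons" is the grip in N (left out, the last holds). Time passes only in rows, so rows that repeat a pose let the fingers close, or fill a call up. It gives the time, the measured TCP pose, the force and the opening at its end, in the units of the state.
- robot.get_state(): the state, without advancing time (a new reading comes with each control period).
- robot.snapshot(name): name is "scene" or "top" or "wrist"; returns the picture (480x640x3 uint8, blue, green, red); there is no depth.
- robot.camera_model(name): a dict with "fx", "fy", "cx", "cy" (pixels), "world_from_camera" (4x4, takes a point from camera to world coordinates); the wrist camera has in their place "hand_eye" (4x4, takes a point from camera to tool coordinates, whose origin is the TCP and whose axes are the flange's). Camera axes: x right, y down, z forward; pixel columns grow to the right and rows downward; lengths in m; the calibration is good to about 2 mm. The wrist camera is an equidistant fisheye: a pixel r from the principal point sees the ray r / f radians off the axis. A picture is of the moment at which its call begins: read the wrist's pose just before it. camera_model takes no time and is no camera call.
- robot.close_job(): hands the job in, once; it reports no verdict.
The state is a dict: "clock": time; "joint_positions": joint angles; "qd": joint speeds; "tau": joint torques, N m; "eef_pos": TCP position; "eef_rot": TCP orientation; "wrist_force": force on the tool from outside, world axes, zero at the start; "wrist_torque": the same for the moment, N m; "gripper_width": opening from 0.0 (shut) to 1.0 (fully open).
Only numpy, scipy, OpenCV 4.12 (cv2) and the standard library are available. Lean on these libraries where they do the work, as an engineer would, in place of code of your own. Each camera call takes 0.05 s, during which the arm holds its last target.

### The job

Four people are coming to tea: make it exactly four round biscuits on the wooden serving board, counting those already there, by sliding more across from the open edge of the baking sheet. They are fresh and soft, so push them and do not pick them up; each must end lying flat wholly on the board, and the rest stay wholly on the sheet. Leave the long finger biscuit where it lies and do not disturb the cup or the teaspoon.

Things in the scene. Friction and masses are not known exactly. Their poses are not given: they have to be found in the camera images.
- baking_sheet: Small dark steel baking sheet standing on two cork strips on the worktop, 190 mm (its x) by 300 mm (its y); fixed, it does not shift. Its flat upper face is 22 mm above the worktop. A rolled rim rises 8 mm above the face on three sides; the fourth side, at +x, away from the robot, is open and level. Origin: centre of its underside on the worktop; x points to the open edge, z up.
- sheet_edge (a point): Middle of the sheet's open edge, at the height of its upper face; axes as the sheet's: +x leads off the sheet onto the board.
- board: Plain wooden serving board beyond the open edge of the sheet, 200 mm (its x) by 280 mm (its y) by 20 mm, fixed; a short rounded grip sticks out 95 mm at its right end (-y). Its near edge lies 3 to 9 mm from the sheet's open edge and its top is 2 mm lower than the sheet's face, so a biscuit slides across. Origin: centre of the rectangular part's underside; x points away from the sheet, z up.
- board_top (a point): Centre of the board's top face (without the grip), 20 mm above the worktop; axes as the board's.
- finger_biscuit: The one long biscuit: a rectangular finger 80 x 30 x 14 mm, tan, lying on the sheet or on the board. Origin: centre of its underside; x along its length.
- espresso_cup: White espresso cup, 59x83x55 mm, standing to the left of the sheet; origin at the centre of its underside.
- teaspoon: Teaspoon, 130x27x11 mm, lying to the right of the sheet; origin at the middle of its underside.
- round_1: Round tan biscuit, 64 mm across, 14 mm thick, lying flat on the baking sheet or on the board (all six round ones are alike; which lie where differs). Origin: centre of its underside, z up.
- round_2: Round tan biscuit, 64 mm across, 14 mm thick, lying flat on the baking sheet or on the board (all six round ones are alike; which lie where differs). Origin: centre of its underside, z up.
- round_3: Round tan biscuit, 64 mm across, 14 mm thick, lying flat on the baking sheet or on the board (all six round ones are alike; which lie where differs). Origin: centre of its underside, z up.
- round_4: Round tan biscuit, 64 mm across, 14 mm thick, lying flat on the baking sheet or on the board (all six round ones are alike; which lie where differs). Origin: centre of its underside, z up.
- round_5: Round tan biscuit, 64 mm across, 14 mm thick, lying flat on the baking sheet or on the board (all six round ones are alike; which lie where differs). Origin: centre of its underside, z up.
- round_6: Round tan biscuit, 64 mm across, 14 mm thick, lying flat on the baking sheet or on the board (all six round ones are alike; which lie where differs). Origin: centre of its underside, z up.

How it is judged:
By the outcome, as a careful person would: the job done as asked, in the order asked, and still so for the second after the job is handed in, with the robot touching nothing.
It also fails if it takes over 51 s, if anything falls off the work surface, if the arm or the gripper's body presses on something with over 40 N, if the wrist force passes 120 N, or if a joint passes its speed limit or range.

## Working session

There is one attempt and no reset: what is moved stays moved. The work goes in short steps, Python scripts to look and compute and a tool call to move; the robot and the scene stay as the last step left them, time stands still between calls to the robot, and variables do not carry over. Pictures are saved under pics/ and viewed, and the job is handed in when it is done.

Besides the shell and the picture viewer there is one more tool, called after "Emit:" as name([rows], argument=value, ...), one row to a line, values as JSON. send_rows: Moves the arm, as the interface text tells. Its arguments: {"type":"object","properties":{"increments":{"type":"array"},"hand":{"type":"number"},"newtons":{"type":"number"}},"required":["increments"]}

```bash
ls; mkdir -p pics; python3 - <<'E'
from bench import robot
import cv2
s=robot.get_state(); print(s)
for n in ("top","scene"):
    cv2.imwrite(f"pics/{n}0.png",robot.snapshot(n)); print(n,robot.camera_model(n))
E
```

```text
pics
{'clock': 0.0, 'joint_positions': array([ 1.07640135e+00,  3.51251645e-01,  1.65245112e+00, -1.97129596e-05,
        1.13908113e+00, -8.46245184e-02]), 'qd': array([-3.22532241e-04,  9.89265119e-05, -1.26831353e-03, -2.05246833e-03,
        4.53851331e-04, -1.88106626e-04]), 'tau': array([ 5.38629447e-04, -4.97324646e+01, -2.85254824e+01,  6.99299807e-02,
        2.57228315e-02, -8.99330530e-05]), 'eef_pos': array([0.21894393, 0.50415627, 0.21808271]), 'eef_rot': array([-1.61461471e-04,  2.03450712e-01,  9.79085008e-01, -5.73386523e-04]), 'wrist_force': array([-0.42398247, -0.58814112,  0.28904372]), 'wrist_torque': array([ 0.00651361, -0.06088561, -0.01272021]), 'gripper_width': 0.9963938832258487}
top {'fx': 484.6117427322061, 'fy': 484.6117427322061, 'cx': 325.4278665702511, 'cy': 239.03581415264279, 'world_from_camera': array([[-0.00528585, -0.99325971,  0.11578949,  0.41479955],
       [-0.99984953,  0.00716268,  0.01579888, -0.25830769],
       [-0.01652175, -0.11568855, -0.99314812,  1.15170452],
       [ 0.        ,  0.        ,  0.        ,  1.        ]])}
scene {'fx': 558.5510182224898, 'fy': 558.5510182224898, 'cx': 323.9419106180444, 'cy': 228.9099910186669, 'world_from_camera': array([[ 0.83945925, -0.3762381 ,  0.39211358,  0.1011702 ],
       [-0.54336984, -0.59120132,  0.59601193, -0.89921875],
       [ 0.00757567, -0.71339042, -0.70072585,  0.84406133],
       [ 0.        ,  0.        ,  0.        ,  1.        ]])}
```

View pics/top0.png

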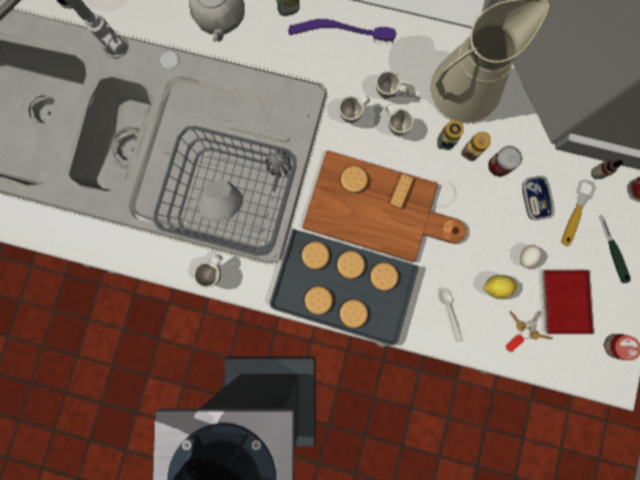

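View pics/scene0.png

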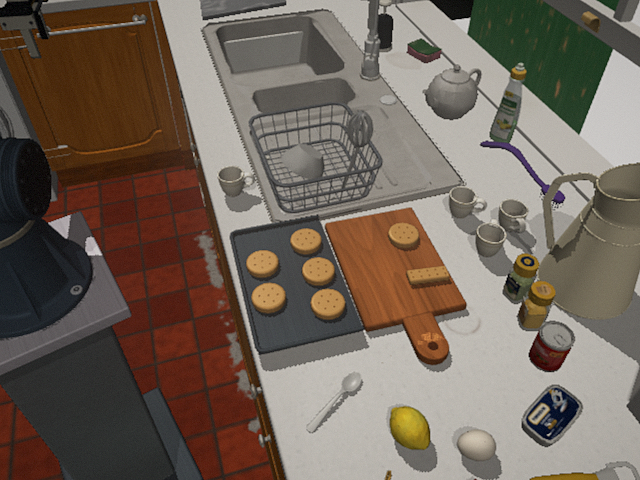

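```bash
cat > h.py <<'E'
import numpy as np, cv2
from bench import robot
def ray(n,px,z):
    m=robot.camera_model(n);T=m['world_from_camera']
    px=np.atleast_2d(np.array(px,float))
    d=np.c_[(px[:,0]-m['cx'])/m['fx'],(px[:,1]-m['cy'])/m['fy'],np.ones(len(px))]@T[:3,:3].T
    o=T[:3,3]; return o+d*((z-o[2])/d[:,2])[:,None]
def tan(img):
    hsv=cv2.cvtColor(img,cv2.COLOR_BGR2HSV)
    return cv2.inRange(hsv,(10,60,150),(22,190,255))
def blobs(n,img,zs):
    m=tan(img); out=[]
    for c in cv2.findContours(m,cv2.RETR_EXTERNAL,cv2.CHAIN_APPROX_NONE)[0]:
        if cv2.contourArea(c)<150: continue
        M=cv2.moments(c);out.append((M['m10']/M['m00'],M['m01']/M['m00'],cv2.contourArea(c),c))
    return out
E
python3 - <<'E'
from h import *
for n in("top","scene"):
    img=cv2.imread(f"pics/{n}0.png")
    for u,v,a,c in blobs(n,img,0):
        print(n,round(u),round(v),a,ray(n,[u,v],.034).round(4)[0],[round(x,3) for x in cv2.minAreaRect((ray(n,c.reshape(-1,2),.034)[:,:2]*1000).astype(np.float32))[1]])
img=cv2.imread("pics/top0.png");hsv=cv2.cvtColor(img,cv2.COLOR_BGR2HSV)
print(hsv[290,335],hsv[210,330],hsv[255,315],hsv[170,440])
# sheet: dark bluish
m=cv2.inRange(hsv,(90,30,20),(130,140,110)); 
for nm,mm,z in(("sheet",m,.03),("board",cv2.inRange(hsv,(3,110,60),(18,255,215)),.02)):
    mm=mm.copy();mm[360:]=0;mm[:, 480:]=0;mm[:140]=0
    mm[:,:260]=0
    mm=cv2.morphologyEx(mm,cv2.MORPH_CLOSE,np.ones((5,5)))
    c=max(cv2.findContours(mm,cv2.RETR_EXTERNAL,cv2.CHAIN_APPROX_NONE)[0],key=cv2.contourArea)
    P=(ray("top",c.reshape(-1,2),z)[:,:2]*1000).astype(np.float32)
    print(nm,cv2.contourArea(c),cv2.minAreaRect(P),cv2.boxPoints(cv2.minAreaRect(P)).round())
    cv2.drawContours(img,[c],-1,(0,255,0),1)
cv2.imwrite("pics/seg0.png",cv2.resize(img[130:360,240:500],None,fx=3,fy=2.6*1))
E
```

```text
top 353 313 528.0 [ 0.3742 -0.3026  0.034 ] [59.284, 58.637]
top 318 300 523.0 [ 0.4047 -0.2222  0.034 ] [59.575, 59.066]
top 384 276 515.0 [ 0.4582 -0.3735  0.034 ] [57.379, 59.682]
top 350 264 508.5 [ 0.4858 -0.2976  0.034 ] [57.672, 57.699]
top 315 255 500.0 [ 0.5084 -0.2155  0.034 ] [57.929, 58.052]
top 444 227 619.5 [ 0.5703 -0.5164  0.034 ] [90.639, 50.975]
top 368 220 4429.5 [ 0.588 -0.339  0.034] [273.217, 111.376]
top 424 190 186.0 [ 0.6599 -0.471   0.034 ] [45.858, 26.761]
top 401 190 353.5 [ 0.6595 -0.4185  0.034 ] [27.941, 80.88]
top 382 175 361.5 [ 0.6959 -0.3751  0.034 ] [73.54, 42.036]
top 353 178 502.5 [ 0.6884 -0.3071  0.034 ] [60.484, 60.766]
top 338 161 377.5 [ 0.73   -0.2706  0.034 ] [98.848, 42.873]
top 482 139 202.5 [ 0.7798 -0.6127  0.034 ] [38.041, 36.611]
scene 539 413 190.0 [ 0.6135 -0.7326  0.034 ] [39.89, 13.856]
scene 430 338 160.0 [ 0.5629 -0.5347  0.034 ] [28.426, 49.826]
scene 327 302 638.0 [ 0.4564 -0.3727  0.034 ] [59.657, 58.487]
scene 268 295 616.0 [ 0.372  -0.3015  0.034 ] [58.689, 59.2]
scene 428 273 378.5 [ 0.657 -0.418  0.034] [26.989, 77.392]
scene 374 292 164.5 [ 0.5413 -0.4012  0.034 ] [154.63, 13.069]
scene 318 269 538.5 [ 0.4845 -0.2961  0.034 ] [59.111, 58.156]
scene 262 261 510.5 [ 0.4027 -0.2207  0.034 ] [58.723, 56.69]
scene 389 282 674.0 [ 0.5812 -0.3958  0.034 ] [173.839, 37.05]
scene 305 239 453.5 [ 0.5066 -0.2141  0.034 ] [56.96, 57.076]
scene 403 233 451.0 [ 0.6858 -0.3071  0.034 ] [60.179, 59.491]
[98 27 76] [ 12 168 159] [ 17 141 190] [ 25  13 209]
sheet 74.0 ((417.81768798828125, -329.56622314453125), (27.68910789489746, 36.50288009643555), 54.26885986328125) [[ 395. -330.]
 [ 425. -351.]
 [ 441. -329.]
 [ 411. -308.]]
board 10141.5 ((612.4124145507812, -391.01904296875), (370.2469482421875, 195.13775634765625), 72.42041778564453) [[ 463. -538.]
 [ 650. -597.]
 [ 761. -244.]
 [ 575. -185.]]
```

View pics/seg0.png

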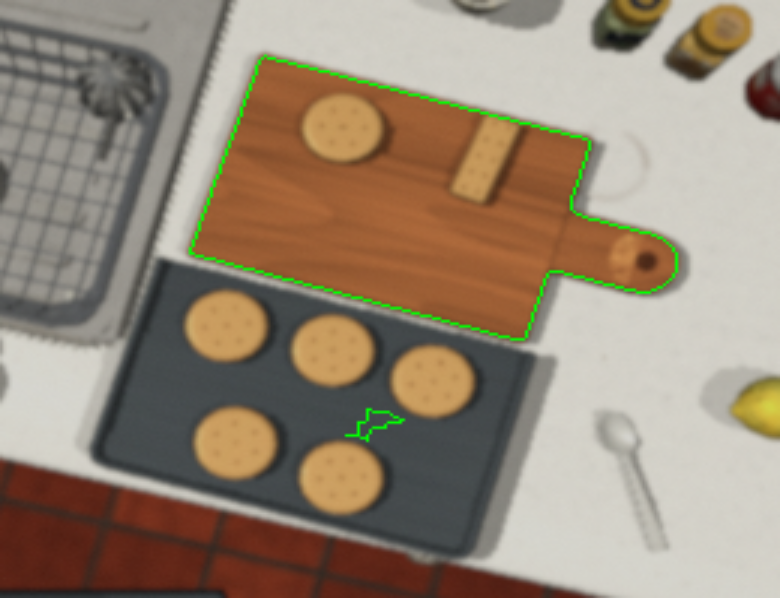

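```bash
python3 - <<'E'
from h import *
d=np.array([.953,-.302]);l=np.array([.302,.953])
for px in [(297,178),(272,252),(320,90),(208,285)]:
  for z in(0,.08,.12,.16):
    p=ray("top",px,z)[0]; m=robot.camera_model("scene");T=np.linalg.inv(m['world_from_camera']);q=T[:3,:3]@p+T[:3,3]
    print(px,z,p.round(3),'u,w',(p[:2]@d).round(3),(p[:2]@l).round(3),'scene px',(m['fx']*q[0]/q[2]+m['cx']).round(),(m['fy']*q[1]/q[2]+m['cy']).round())
i=cv2.imread("pics/scene0.png");cv2.imwrite("pics/c1.png",cv2.resize(i[60:360,200:480],None,fx=2,fy=2,interpolation=cv2.INTER_CUBIC))
E
```

```text
(297, 178) 0 [ 0.699 -0.172  0.   ] u,w 0.718 0.047 scene px 368.0 205.0
(297, 178) 0.08 [ 0.679 -0.178  0.08 ] u,w 0.701 0.036 scene px 365.0 183.0
(297, 178) 0.12 [ 0.669 -0.181  0.12 ] u,w 0.692 0.03 scene px 363.0 170.0
(297, 178) 0.16 [ 0.659 -0.184  0.16 ] u,w 0.684 0.024 scene px 361.0 157.0
(272, 252) 0 [ 0.519 -0.112  0.   ] u,w 0.528 0.05 scene px 286.0 220.0
(272, 252) 0.08 [ 0.512 -0.122  0.08 ] u,w 0.524 0.038 scene px 284.0 196.0
(272, 252) 0.12 [ 0.508 -0.127  0.12 ] u,w 0.523 0.032 scene px 283.0 183.0
(272, 252) 0.16 [ 0.504 -0.132  0.16 ] u,w 0.521 0.026 scene px 281.0 169.0
(320, 90) 0 [ 0.922 -0.228  0.   ] u,w 0.947 0.061 scene px 459.0 185.0
(320, 90) 0.08 [ 0.886 -0.231  0.08 ] u,w 0.914 0.048 scene px 454.0 163.0
(320, 90) 0.12 [ 0.869 -0.232  0.12 ] u,w 0.898 0.042 scene px 452.0 152.0
(320, 90) 0.16 [ 0.851 -0.233  0.16 ] u,w 0.881 0.035 scene px 449.0 139.0
(208, 285) 0 [0.441 0.04  0.   ] u,w 0.408 0.171 scene px 223.0 194.0
(208, 285) 0.08 [0.439 0.019 0.08 ] u,w 0.413 0.151 scene px 222.0 171.0
(208, 285) 0.12 [0.438 0.009 0.12 ] u,w 0.415 0.141 scene px 222.0 159.0
(208, 285) 0.16 [ 0.437 -0.002  0.16 ] u,w 0.417 0.13 scene px 221.0 146.0
```

View pics/c1.png

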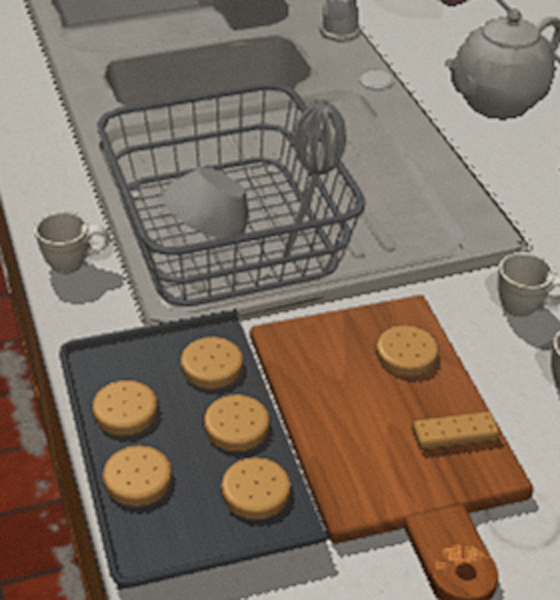

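Emit:
send_rows([
  [-29,-40,0,0],
  [-58,-80,0,0],
  [-87,-120,0,0],
  [-116,-160,0,0],
  [-145,-200,0,0],
], hand=0.32)

```text
clock: 0.6
eef_pos: [0.272, 0.2612, 0.2182]
eef_rot: [-0.0, 0.203, 0.979, -0.001]
wrist_force: [1.0, 0.6, 0.4]
gripper_width: 0.622
```

Emit:
send_rows([
  [-29,-40,0,0],
  [-58,-80,0,0],
  [-87,-120,0,0],
  [-116,-160,0,0],
  [-145,-200,0,0],
])

```text
clock: 1.1
eef_pos: [0.3253, 0.018, 0.2186]
eef_rot: [0.0, 0.203, 0.979, -0.0]
wrist_force: [1.3, 0.0, 0.6]
gripper_width: 0.321
```

Emit:
send_rows([
  [-29,-40,0,0],
  [-58,-80,0,0],
  [-87,-120,0,0],
  [-116,-160,0,0],
  [-145,-200,0,0],
])

```text
clock: 1.6
eef_pos: [0.3786, -0.2254, 0.2187]
eef_rot: [0.0, 0.203, 0.979, -0.0]
wrist_force: [0.8, -0.3, 0.1]
gripper_width: 0.317
```

```bash
cat >> h.py <<'E'
from scipy.spatial.transform import Rotation as Ro
D=np.array([.953,-.302]);L=np.array([.302,.953])
def goto(u,w,z,ang=None):
    s=robot.get_state();p=s['eef_pos'];q=s['eef_rot'];R=Ro.from_quat([q[1],q[2],q[3],q[0]]).as_matrix()
    t=np.r_[(D*u+L*w)/1000,z/1000]
    a=np.degrees(np.arctan2(R[1,1],R[0,1]))
    print('clock',round(s['clock'],2),'uwz',(1000*np.r_[p[:2]@D,p[:2]@L,p[2]]).round(1),'tool y ang',a.round(2),'tilt',R[:,2].round(3),'j',s['joint_positions'].round(2),'F',s['wrist_force'].round(1),'g',round(s['gripper_width'],2))
    print('shift',(R.T@(t-p)*1000).round(1),'yaw',None if ang is None else -(ang-a).round(2))
E
python3 -c "
from h import *
goto(500,-217,200,72.4)"
```

```text
clock 1.6 uwz [ 428.9 -100.5  218.7] tool y ang 66.53 tilt [ 0.    -0.001 -1.   ] j [-0.64  0.15  1.92 -0.    1.07 -1.8 ] F [ 0.8 -0.3  0.1] g 0.32
shift [ -82.4 -108.5   18.8] yaw -5.87
```

Emit:
send_rows([
  [-27,-36,6,-2],
  [-54,-72,12,-4],
  [-82,-108,19,-6],
  [-82,-108,19,-6],
  [-82,-108,19,-6],
])

```text
clock: 2.1
eef_pos: [0.4104, -0.3573, 0.199]
eef_rot: [-0.001, 0.153, 0.988, 0.0]
wrist_force: [-0.2, 0.5, 0.6]
gripper_width: 0.319
```

```bash
python3 -c "
from h import *
goto(500,-217,27,72.4)
cv2.imwrite('pics/w1.png',robot.snapshot('wrist'));m=robot.camera_model('wrist');print(m)"
```

```text
clock 2.1 uwz [ 499.  -216.6  199. ] tool y ang 72.44 tilt [-0.001  0.    -1.   ] j [-0.8   0.36  1.69 -0.    1.09 -2.07] F [-0.2  0.5  0.6] g 0.32
shift [ -0.9  -0.3 172. ] yaw 0.04
{'fx': 371.64829954431775, 'fy': 371.64829954431775, 'cx': 320.9883230227494, 'cy': 236.80619701326532, 'hand_eye': array([[-1.25356786e-04, -9.65268890e-01, -2.61258407e-01,
         7.32983173e-02],
       [ 9.99999874e-01,  6.24240474e-06, -5.02882839e-04,
         5.70713252e-04],
       [ 4.87048040e-04, -2.61258437e-01,  9.65268767e-01,
        -1.66347202e-01],
       [ 0.00000000e+00,  0.00000000e+00,  0.00000000e+00,
         1.00000000e+00]])}
```

View pics/w1.png

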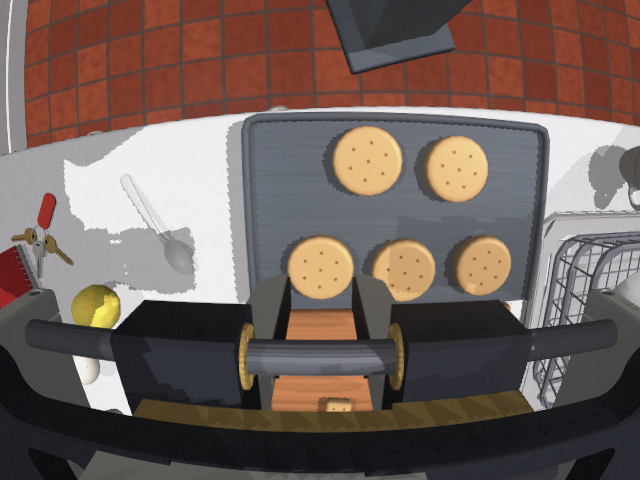

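C sits centred on the tool axis (px 321,267), between the two fingers. I'm descending behind it.

Emit:
send_rows([
  [0,0,40,0],
  [0,0,80,0],
  [0,0,120,0],
  [0,0,150,0],
  [0,0,165,0],
])

```text
clock: 2.65
eef_pos: [0.4097, -0.3547, 0.0327]
eef_rot: [-0.001, 0.152, 0.988, 0.001]
wrist_force: [-0.1, 0.2, 0.6]
gripper_width: 0.319
```

```bash
python3 -c "
from h import *
goto(500,-217,27,72.4)
cv2.imwrite('pics/w2.png',robot.snapshot('wrist'));cv2.imwrite('pics/s2.png',cv2.resize(robot.snapshot('scene')[180:380,200:480],None,fx=2.5,fy=2.5))"
```

```text
clock 2.65 uwz [ 497.5 -214.3   32.7] tool y ang 72.55 tilt [-0.003  0.002 -1.   ] j [-0.8   0.6   1.8  -0.    0.74 -2.07] F [-0.1  0.2  0.6] g 0.32
shift [-2.2 -2.6  5.7] yaw 0.15
```

View pics/w2.png

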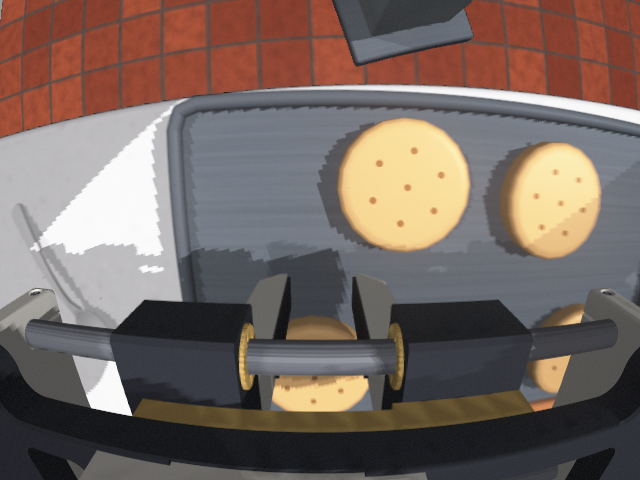

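View pics/s2.png

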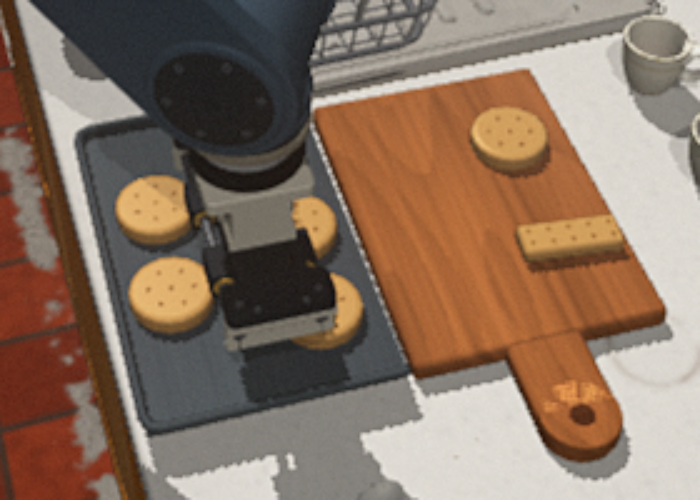

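Emit:
send_rows([
  [0,-2.5,5,0],
  [-6,-2.5,6,0],
  [-12,-2.5,6,0],
  [-18,-2.5,6,0],
  [-24,-2.5,6,0],
])

```text
clock: 3.25
eef_pos: [0.4328, -0.3652, 0.028]
eef_rot: [-0.001, 0.152, 0.988, 0.001]
wrist_force: [-1.0, 0.5, 0.7]
gripper_width: 0.322
```

```bash
python3 -c "
from h import *
goto(614,-217,26.5,72.4)"
```

```text
clock 3.25 uwz [ 522.8 -217.3   28. ] tool y ang 72.54 tilt [-0.002  0.001 -1.   ] j [-0.78  0.64  1.74 -0.    0.77 -2.05] F [-1.   0.5  0.7] g 0.32
shift [-90.9   0.2   1.3] yaw 0.14
```

Emit:
send_rows([
  [-8,0,1,0],
  [-16,0,1,0],
  [-24,0,1,0],
  [-32,0,1,0],
  [-40,0,1,0],
])

```text
clock: 3.75
eef_pos: [0.4716, -0.3774, 0.0269]
eef_rot: [-0.001, 0.152, 0.988, 0.001]
wrist_force: [-1.1, 0.8, 0.8]
gripper_width: 0.323
```

Emit:
send_rows([
  [-8,0,0,0],
  [-16,0,0,0],
  [-24,0,0,0],
  [-32,0,0,0],
  [-40,0,0,0],
])

```text
clock: 4.25
eef_pos: [0.5104, -0.3895, 0.0268]
eef_rot: [-0.001, 0.152, 0.988, 0.001]
wrist_force: [-1.2, 0.2, 0.4]
gripper_width: 0.324
```

```bash
python3 -c "
from h import *
goto(614,-217,27,72.4)
for n in('top','scene'):
    img=robot.snapshot(n);cv2.imwrite(f'pics/{n}3.png',cv2.resize(img[130:390,200:520],None,fx=2.3,fy=2.3))
    for b in blobs(n,img,0):
        p=ray(n,b[:2],.034)[0][:2]*1000;print(n,b[2],(p@D).round(),(p@L).round())
"
```

```text
clock 4.25 uwz [ 604.  -217.1   26.8] tool y ang 72.54 tilt [-0.002  0.001 -1.   ] j [-0.72  0.75  1.52 -0.    0.88 -1.99] F [-1.2  0.2  0.4] g 0.32
shift [-9.6  0.2 -0.3] yaw 0.14
top 513.5 549.0 -52.0
top 362.5 790.0 -599.0
top 6747.5 719.0 -130.0
top 212.0 928.0 -348.0
top 226.0 936.0 -279.0
scene 209.5 806.0 -513.0
scene 657.0 446.0 -175.0
scene 599.0 761.0 -260.0
scene 577.0 551.0 -136.0
scene 561.0 450.0 -89.0
scene 467.5 547.0 -51.0
scene 4684.0 721.0 -214.0
```

View pics/scene3.png

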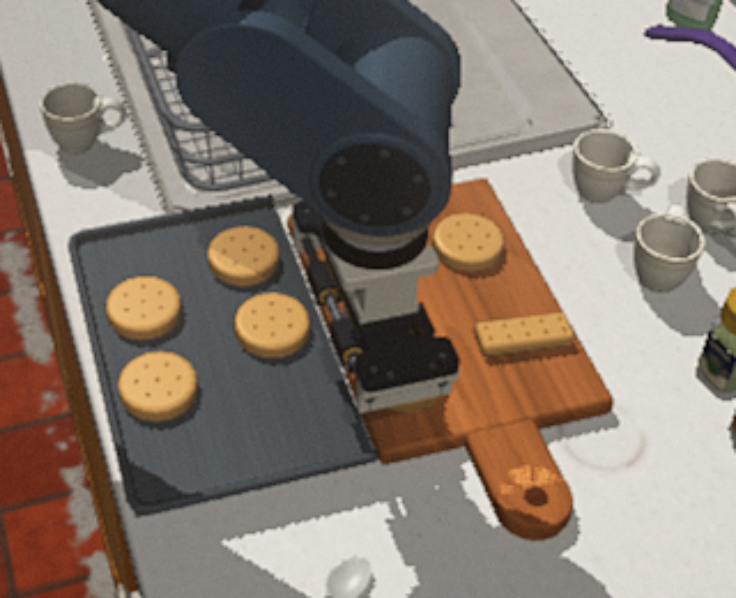

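View pics/top3.png

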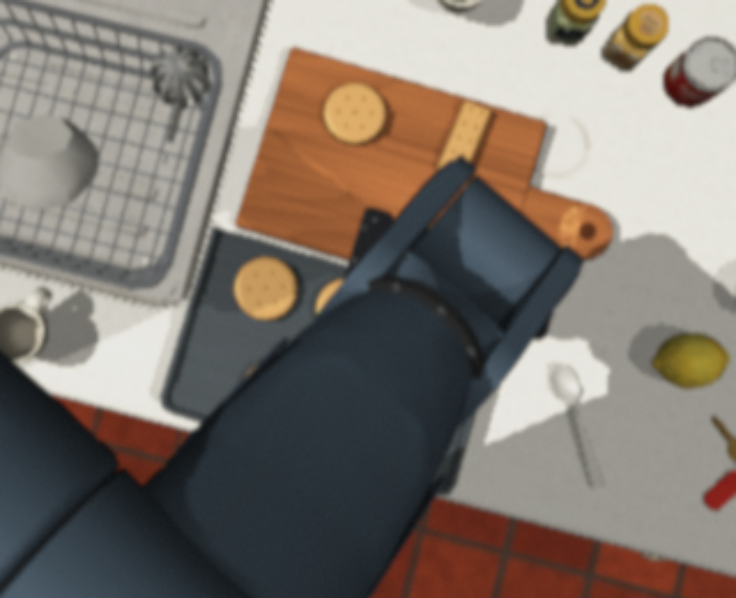

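Emit:
send_rows([
  [-5,0,0,0],
  [-9,0,0,0],
  [-11,0,0,0],
  [-11,0,0,0],
  [9,0,0,0],
])

```text
clock: 4.85
eef_pos: [0.5033, -0.3874, 0.027]
eef_rot: [0.0, 0.151, 0.988, -0.0]
wrist_force: [-0.3, -0.7, -0.8]
gripper_width: 0.318
```

Emit:
send_rows([
  [5,0,-15,0],
  [15,10,-50,0],
  [40,40,-60,0],
  [75,75,-60,0],
  [97,80,-60,0],
])

```text
clock: 5.35
eef_pos: [0.4338, -0.2792, 0.0883]
eef_rot: [0.0, 0.151, 0.989, 0.0]
wrist_force: [0.4, -0.7, -0.6]
gripper_width: 0.322
```

```bash
python3 -c "
from h import *
goto(500,-136.5,27,72.4)
for n in('scene',):
    img=robot.snapshot(n);cv2.imwrite(f'pics/{n}4.png',cv2.resize(img[130:390,200:520],None,fx=2.3,fy=2.3))
    for b in blobs(n,img,0):
        p=ray(n,b[:2],.034)[0][:2]*1000;print(n,b[2],(p@D).round(),(p@L).round())
cv2.imwrite('pics/w4.png',robot.snapshot('wrist'))
"
```

```text
clock 5.35 uwz [ 497.7 -135.    88.3] tool y ang 72.69 tilt [ 0.001 -0.    -1.   ] j [-0.66  0.47  1.85  0.    0.82 -1.93] F [ 0.4 -0.7 -0.6] g 0.32
shift [-1.9 -1.4 61.3] yaw 0.29
scene 203.5 806.0 -513.0
scene 645.5 446.0 -175.0
scene 467.0 766.0 -261.0
scene 508.0 552.0 -134.0
scene 548.0 450.0 -89.0
scene 9431.0 686.0 -179.0
```

View pics/scene4.png

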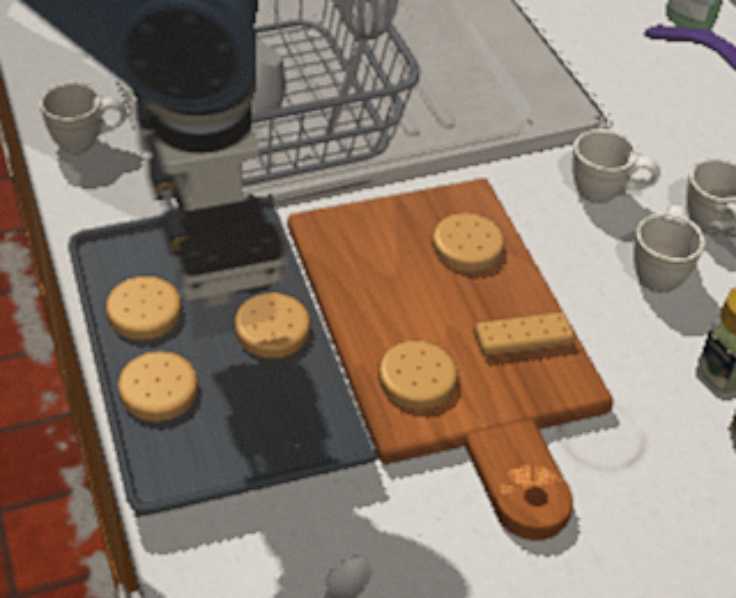

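View pics/w4.png

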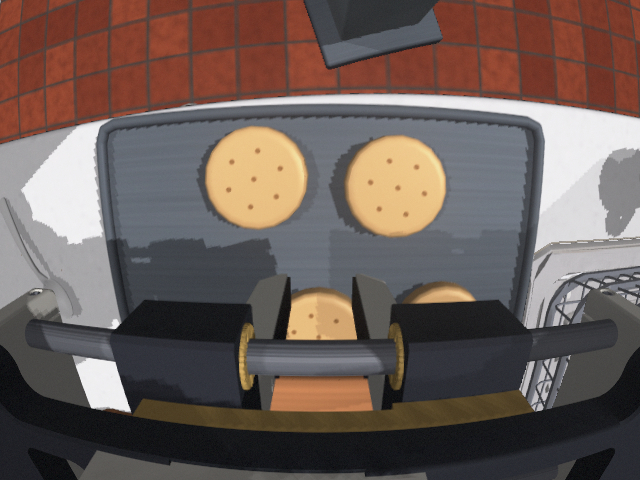

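C lies flat, wholly on the board (crop px 418,373). B is next: the tool is behind it and centred.

Emit:
send_rows([
  [-3,-1.5,30,-0.3],
  [-4,-1.5,52,-0.3],
  [-5,-1.5,60,-0.3],
  [-8,-1.5,61,-0.3],
  [-14,-1.5,61,-0.3],
])

```text
clock: 5.95
eef_pos: [0.4472, -0.2868, 0.028]
eef_rot: [0.0, 0.148, 0.989, -0.0]
wrist_force: [0.3, -0.0, 0.2]
gripper_width: 0.319
```

Emit:
send_rows([
  [-8,0,0,0],
  [-16,0,0,0],
  [-24,0,0,0],
  [-32,0,0,0],
  [-40,0,0,0],
])

```text
clock: 6.45
eef_pos: [0.486, -0.2987, 0.0281]
eef_rot: [0.0, 0.148, 0.989, -0.0]
wrist_force: [-0.6, -0.7, 1.3]
gripper_width: 0.324
```

```bash
python3 -c "
from h import *
goto(615,-136.5,27,72.4)"
```

```text
clock 6.45 uwz [ 553.4 -137.9   28.1] tool y ang 72.93 tilt [ 0.001 -0.001 -1.   ] j [-0.63  0.64  1.73 -0.    0.77 -1.91] F [-0.6 -0.7  1.3] g 0.32
shift [-61.3   0.9   1.2] yaw 0.53
```

Emit:
send_rows([
  [-8,0,1,0],
  [-16,0,1,0],
  [-24,0.5,1,0],
  [-32,1,1,0],
  [-40,1,1,0],
])

```text
clock: 6.95
eef_pos: [0.5253, -0.3096, 0.0272]
eef_rot: [0.0, 0.148, 0.989, -0.0]
wrist_force: [-0.7, -0.4, 0.5]
gripper_width: 0.321
```

Emit:
send_rows([
  [-8,0,0,0],
  [-14,0,0,0],
  [-19,0,0,0],
  [-21,0,0,0],
  [-21,0,0,0],
])

```text
clock: 7.45
eef_pos: [0.5455, -0.3158, 0.0271]
eef_rot: [0.0, 0.148, 0.989, -0.0]
wrist_force: [0.8, -0.2, 0.8]
gripper_width: 0.319
```

Emit:
send_rows([
  [15,0,0,0],
  [20,0,-15,0],
  [30,0,-55,0],
  [55,10,-80,0],
  [95,40,-80,0],
], hand=0)

```text
clock: 7.95
eef_pos: [0.4682, -0.2519, 0.1114]
eef_rot: [0.004, 0.149, 0.989, -0.002]
wrist_force: [0.6, 1.0, -0.4]
gripper_width: 0.008
```

```bash
python3 -c "
from h import *
goto(491,-51.5,100,72.4-90)
for n in('scene','top'):
    img=robot.snapshot(n);cv2.imwrite(f'pics/{n}5.png',cv2.resize(img[130:390,200:520],None,fx=2.3,fy=2.3))
    for b in blobs(n,img,0):
        p=ray(n,b[:2],.034)[0][:2]*1000;print(n,b[2],(p@D).round(),(p@L).round())
"
```

```text
clock 7.95 uwz [522.2 -98.7 111.4] tool y ang 72.83 tilt [ 0.008 -0.005 -1.   ] j [-0.58  0.45  1.8  -0.    0.88 -1.85] F [ 0.6  1.  -0.4] g 0.01
shift [31.3 47.5 11. ] yaw 90.43
scene 201.0 806.0 -513.0
scene 327.0 764.0 -260.0
scene 644.5 446.0 -175.0
scene 541.0 451.0 -89.0
scene 390.0 547.0 -53.0
scene 8458.5 683.0 -182.0
top 463.0 446.0 -179.0
top 264.0 799.0 -601.0
top 9627.0 700.0 -154.0
top 210.0 928.0 -348.0
top 214.5 936.0 -279.0
```

View pics/scene5.png

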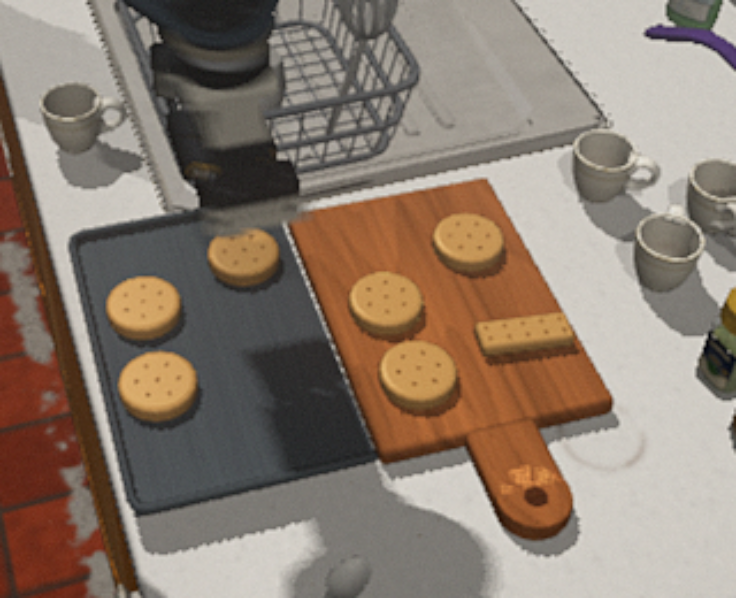

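Emit:
send_rows([
  [6,0,-20,8.5],
  [12,0,-40,17],
  [20,0,-60,25],
  [25,0,-60,33],
  [31,0,-60,41],
])

```text
clock: 8.55
eef_pos: [0.4335, -0.2374, 0.1694]
eef_rot: [-0.0, 0.488, 0.873, 0.0]
wrist_force: [0.8, -1.4, -1.5]
gripper_width: 0.003
```

Emit:
send_rows([
  [0,0,0,8.5],
  [0,0,0,17],
  [0,0,0,25],
  [0,0,0,33],
  [0,0,0,41],
])

```text
clock: 9.05
eef_pos: [0.434, -0.2378, 0.1704]
eef_rot: [0.0, 0.764, 0.645, 0.0]
wrist_force: [0.4, 0.5, -0.2]
gripper_width: 0.005
```

```bash
python3 -c "
from h import *
goto(491,-51.5,100,72.4-90)"
```

```text
clock 9.05 uwz [485.4 -95.5 170.4] tool y ang -9.69 tilt [ 0.001 -0.    -1.   ] j [-0.6   0.31  1.84  0.    0.99 -0.43] F [ 0.4  0.5 -0.2] g 0.01
shift [42.9 11.3 70.4] yaw 7.91
```

Emit:
send_rows([
  [15,3,0,4],
  [30,8,0,8],
  [43,11,20,8],
  [43,11,45,8],
  [43,11,60,8],
])

```text
clock: 9.55
eef_pos: [0.4523, -0.197, 0.11]
eef_rot: [0.0, 0.807, 0.59, 0.0]
wrist_force: [-0.4, -0.7, 0.2]
gripper_width: 0.004
```

```bash
python3 -c "
from h import *
goto(491,-51.5,27,72.4-90)
s=robot.get_state();img=robot.snapshot('wrist');cv2.imwrite('pics/w6.png',img)
img=robot.snapshot('scene');cv2.imwrite('pics/s6.png',cv2.resize(img[130:390,200:520],None,fx=2.3,fy=2.3))
"
```

```text
clock 9.55 uwz [490.5 -51.2 110. ] tool y ang -17.65 tilt [ 0.001 -0.    -1.   ] j [-0.51  0.4   1.89  0.    0.85 -0.2 ] F [-0.4 -0.7  0.2] g 0.0
shift [-0.3  0.1 83. ] yaw -0.05
```

View pics/w6.png

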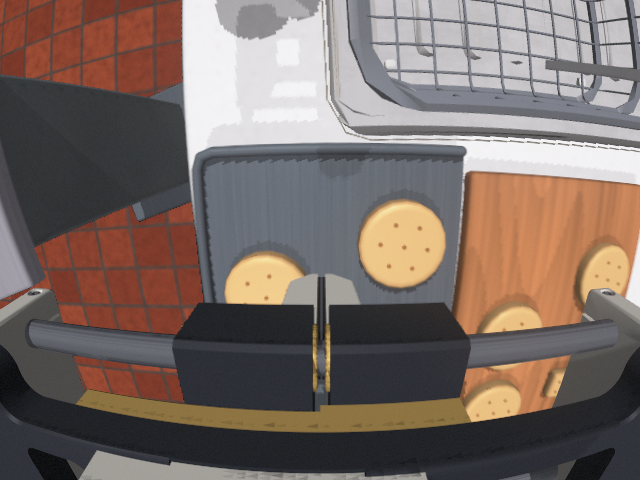

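View pics/s6.png

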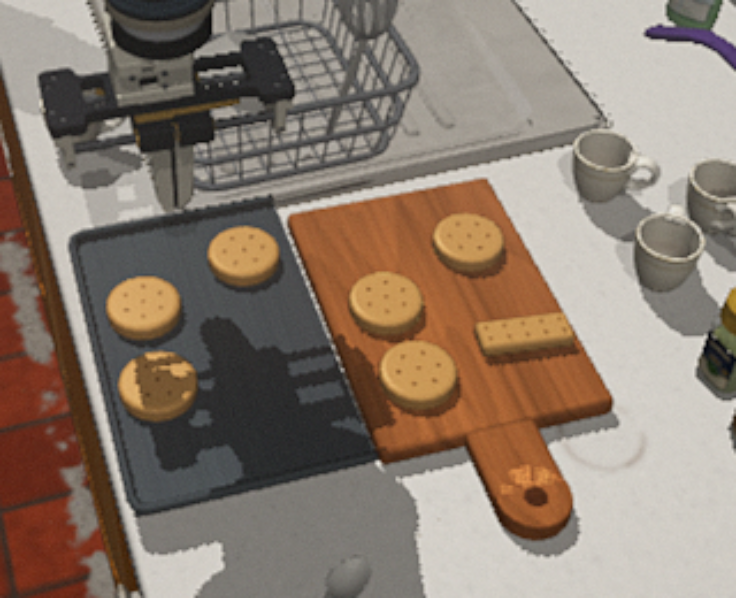

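Emit:
send_rows([
  [0,0,25,0],
  [0,0,50,0],
  [0,0,70,0],
  [0,0,80,0],
  [0,0,83,0],
])

```text
clock: 10.15
eef_pos: [0.4518, -0.1972, 0.0268]
eef_rot: [-0.001, 0.807, 0.59, -0.0]
wrist_force: [0.4, 0.3, 0.1]
gripper_width: 0.004
```

```bash
cat >> h.py <<'E'
def wray(px,z,s):
    m=robot.camera_model('wrist');H=m['hand_eye'];q=s['eef_rot'];R=Ro.from_quat([q[1],q[2],q[3],q[0]]).as_matrix()
    px=np.atleast_2d(np.array(px,float));a=np.c_[px[:,0]-m['cx'],px[:,1]-m['cy']]/m['fx'];r=np.linalg.norm(a,axis=1)
    d=np.c_[a/r[:,None]*np.sin(r)[:,None],np.cos(r)]
    d=d@H[:3,:3].T@R.T;o=R@H[:3,3]+s['eef_pos']
    return o+d*((z-o[2])/d[:,2])[:,None]
def wlook(name):
    s=robot.get_state();img=robot.snapshot('wrist');cv2.imwrite(name,img)
    hsv=cv2.cvtColor(img,cv2.COLOR_BGR2HSV);mk=cv2.inRange(hsv,(10,60,110),(24,190,255))
    mk=cv2.morphologyEx(mk,cv2.MORPH_CLOSE,np.ones((7,7)))
    for c in cv2.findContours(mk,cv2.RETR_EXTERNAL,cv2.CHAIN_APPROX_NONE)[0]:
        if cv2.contourArea(c)<800: continue
        P=wray(c.reshape(-1,2),.034,s)[:,:2]*1000
        (x,y),r=cv2.minEnclosingCircle(P.astype(np.float32));p=np.array([x,y])
        print('w circ px',c.reshape(-1,2).mean(0).round(),'uw',(p@D).round(1),(p@L).round(1),'r',round(r,1))
E
python3 -c "
from h import *
goto(491,-51.5,27,72.4-90);wlook('pics/w7.png')"
```

```text
clock 10.15 uwz [490.1 -51.5  26.8] tool y ang -17.69 tilt [-0.001  0.001 -1.   ] j [-0.51  0.55  1.93  0.    0.66 -0.2 ] F [0.4 0.3 0.1] g 0.0
shift [ 0.   0.6 -0.2] yaw -0.09
w circ px [276. 414.] uw 451.7 -138.1 r 128.3
w circ px [528. 386.] uw 616.8 -117.4 r 32.2
w circ px [439. 278.] uw 546.1 -48.9 r 33.2
w circ px [575. 256.] uw 640.9 -32.9 r 65.8
```

View pics/w7.png

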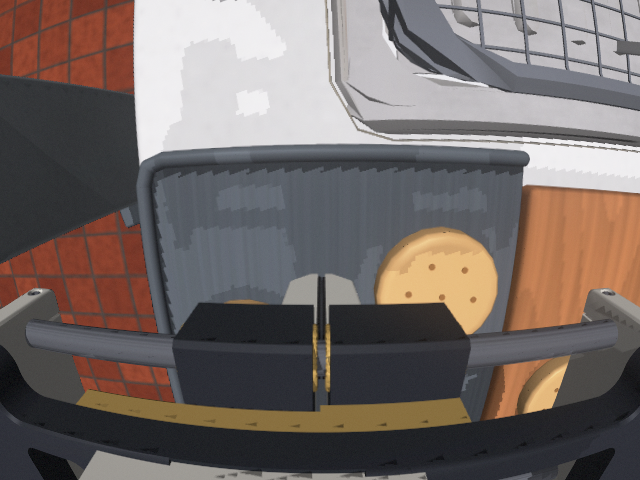

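Emit:
send_rows([
  [0,8,0,0],
  [0,16,0,0],
  [0,24,0,0],
  [0,32,0,0],
  [0,40,0,0],
])

```text
clock: 10.7
eef_pos: [0.4902, -0.2094, 0.0274]
eef_rot: [-0.001, 0.807, 0.59, -0.001]
wrist_force: [-6.7, 1.7, 9.7]
gripper_width: 0.004
```

```bash
python3 -c "
from h import *
goto(601,-51.5,27,72.4-90);wlook('pics/w8.png')
img=robot.snapshot('scene');cv2.imwrite('pics/s8.png',cv2.resize(img[130:390,200:520],None,fx=2.3,fy=2.3))
for b in blobs('scene',img,0):
        p=ray('scene',b[:2],.034)[0][:2]*1000;print(b[2],(p@D).round(),(p@L).round())"
```

```text
clock 10.7 uwz [530.4 -51.5  27.4] tool y ang -17.68 tilt [-0.002  0.001 -1.   ] j [-0.49  0.6   1.83 -0.    0.72 -0.18] F [-6.7  1.7  9.7] g 0.0
shift [ 0.1 70.3  0.2] yaw -0.08
w circ px [330. 403.] uw 522.7 -118.3 r 161.2
w circ px [162. 316.] uw 446.0 -65.1 r 24.3
w circ px [509. 257.] uw 640.1 -54.3 r 98.4
204.0 806.0 -513.0
485.0 765.0 -261.0
563.0 443.0 -177.0
429.0 446.0 -87.0
8096.5 695.0 -169.0
```

View pics/s8.png

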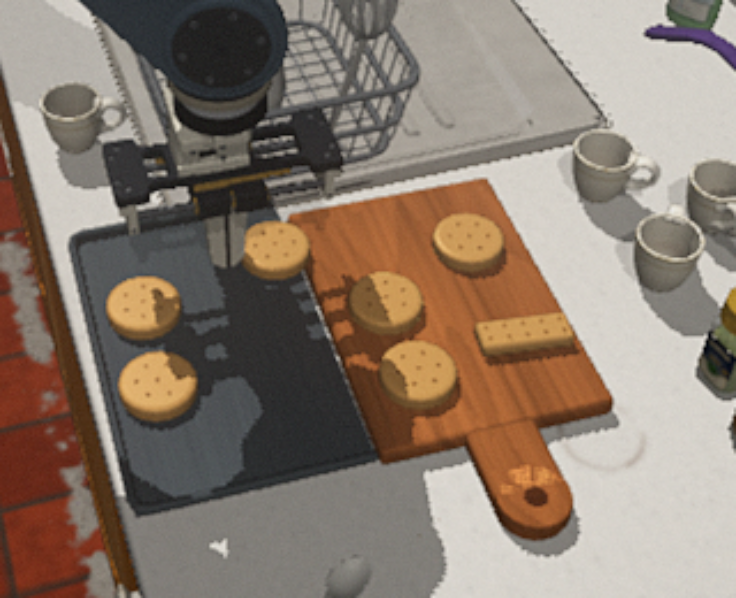

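View pics/w8.png

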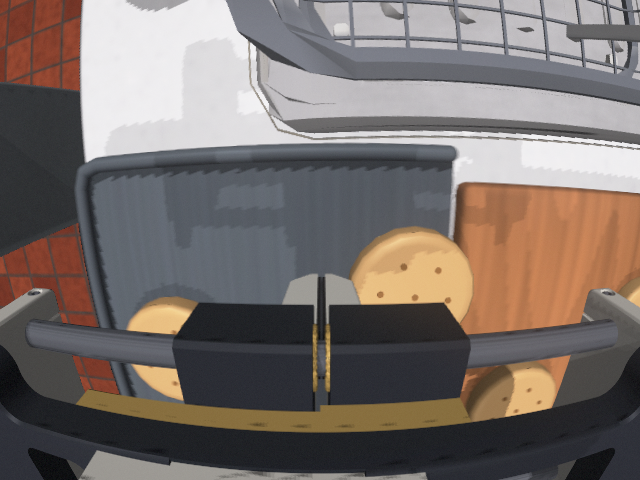

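Contact force is higher here, because the tapered backs of the fingers press down on the rim. I'll back off and push A with the upright face of one opened finger instead. That also keeps the gripper body clear of the rack.

Emit:
send_rows([
  [0,-8,0,0],
  [0,-16,-10,0],
  [0,-20,-50,0],
  [-10,-20,-90,0],
  [-25,-20,-110,-8],
])

```text
clock: 11.3
eef_pos: [0.4651, -0.2278, 0.1412]
eef_rot: [0.002, 0.764, 0.646, 0.001]
wrist_force: [-0.8, -0.2, 0.3]
gripper_width: 0.002
```

Emit:
send_rows([
  [0,0,0,-8],
  [0,0,0,-16],
  [0,0,0,-24],
  [0,0,0,-32],
  [0,0,0,-40],
], hand=0.6)

```text
clock: 11.8
eef_pos: [0.4646, -0.2276, 0.1419]
eef_rot: [0.002, 0.494, 0.869, 0.0]
wrist_force: [0.3, 0.3, 0.3]
gripper_width: 0.388
```

Emit:
send_rows([
  [0,0,0,-8],
  [0,0,0,-16],
  [0,0,0,-24],
  [0,0,0,-32],
  [0,0,0,-40],
])

```text
clock: 12.3
eef_pos: [0.4641, -0.2273, 0.1426]
eef_rot: [0.002, 0.164, 0.986, -0.001]
wrist_force: [0.3, -0.4, -0.0]
gripper_width: 0.599
```

```bash
python3 -c "
from h import *
goto(520,-87,100,72.4);wlook('pics/w9.png')
img=robot.snapshot('scene');cv2.imwrite('pics/s9.png',cv2.resize(img[130:390,200:520],None,fx=2.3,fy=2.3))
for b in blobs('scene',img,0):
        p=ray('scene',b[:2],.034)[0][:2]*1000;print(b[2],(p@D).round(),(p@L).round())
img=robot.snapshot('top');cv2.imwrite('pics/t9.png',cv2.resize(img[130:390,200:520],None,fx=2.3,fy=2.3))
"
```

```text
clock 12.3 uwz [510.9 -76.5 142.6] tool y ang 71.06 tilt [ 0.003 -0.002 -1.   ] j [-0.55  0.39  1.81  0.    0.94 -1.79] F [ 0.3 -0.4 -0. ] g 0.6
shift [ -8.9 -10.2  42.6] yaw -1.34
w circ px [319. 393.] uw 676.8 -84.5 r 85.2
w circ px [328. 318.] uw 584.3 -77.9 r 59.8
w circ px [191. 156.] uw 447.0 -174.6 r 33.4
w circ px [301. 155.] uw 450.0 -89.7 r 32.0
198.0 806.0 -513.0
257.5 766.0 -260.0
640.5 446.0 -175.0
537.0 450.0 -89.0
879.0 758.0 -178.0
6963.0 671.0 -175.0
```

View pics/s9.png

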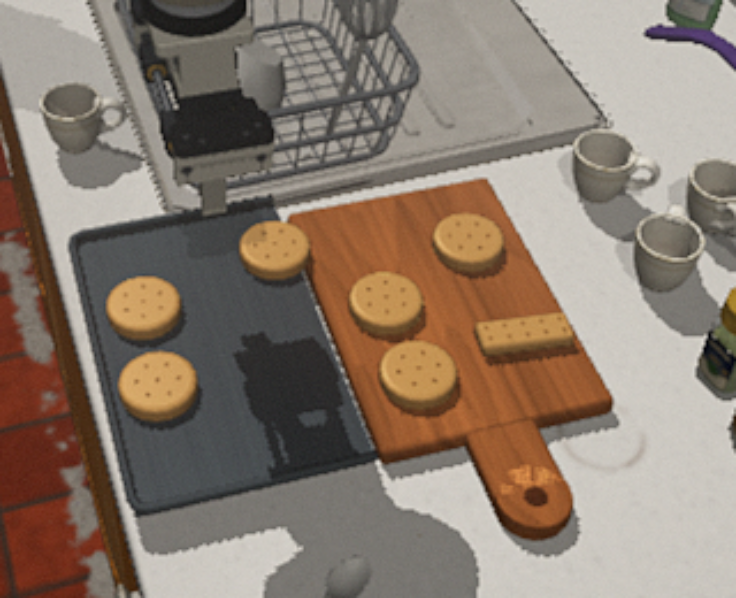

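View pics/w9.png

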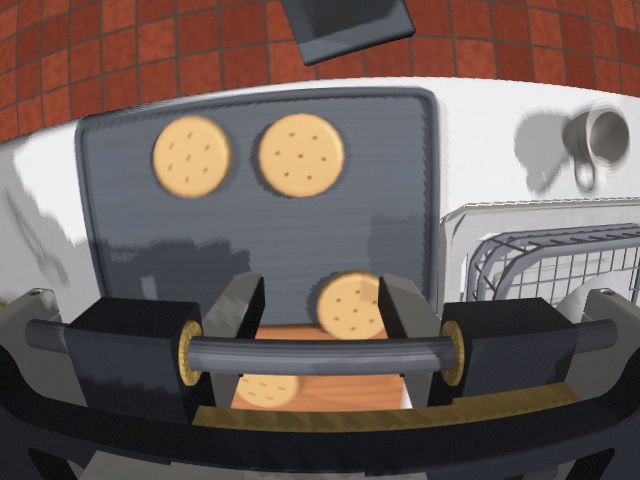

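```bash
python3 -c "
from h import *
i=cv2.imread('pics/s9.png')[200:290,220:320];m=tan(i);c=max(cv2.findContours(m,0,1)[0],key=cv2.contourArea)
(x,y),(a,b),t=cv2.fitEllipse(c);print(x,y,a,b)
p=ray('scene',[200+(x+220)/2.3,130+(y+200)/2.3],.034)[0][:2]*1000;print(p@D,p@L)
i=cv2.imread('pics/t9.png');cv2.imwrite('pics/t9c.png',i)
"
```

```text
62.228111267089844 41.395606994628906 52.66276550292969 84.63740539550781
584.7812282007504 -49.2572968183396
```

View pics/t9c.png

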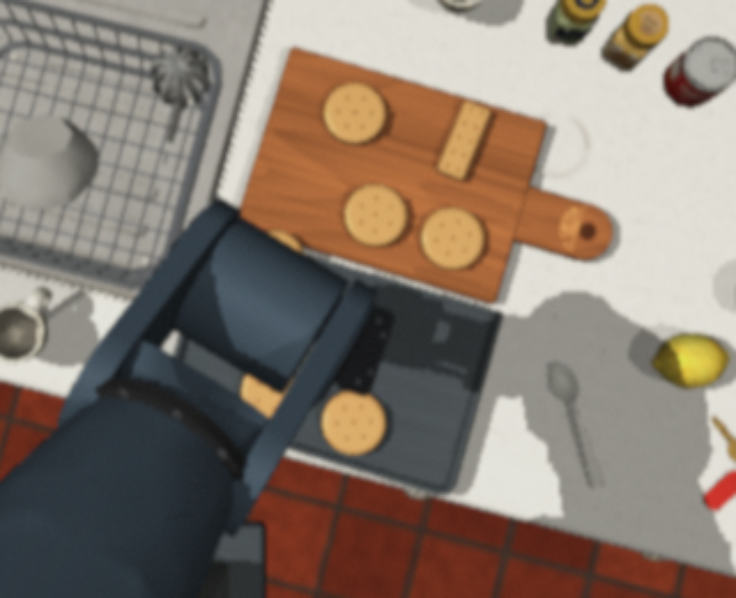

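Emit:
send_rows([
  [-10,-5,0,-1.3],
  [-19,-10,30,-1.3],
  [-19,-10,70,-1.3],
  [-19,-10,100,-1.3],
  [-19,-10,115,-1.3],
])

```text
clock: 12.95
eef_pos: [0.4785, -0.2433, 0.025]
eef_rot: [0.001, 0.159, 0.987, -0.0]
wrist_force: [-0.3, -0.0, 0.0]
gripper_width: 0.599
```

```bash
python3 -c "
from h import *
goto(530,-87,27,72.4);wlook('pics/w10.png')
img=robot.snapshot('scene');cv2.imwrite('pics/s10.png',cv2.resize(img[130:390,200:520],None,fx=2.3,fy=2.3))
"
```

```text
clock 12.95 uwz [529.5 -87.3  25. ] tool y ang 71.73 tilt [ 0.001 -0.    -1.   ] j [-0.56  0.61  1.82  0.    0.72 -1.81] F [-0.3 -0.   0. ] g 0.6
shift [-0.2  0.4 -2. ] yaw -0.67
w circ px [324. 397.] uw 598.2 -87.7 r 51.0
w circ px [136. 126.] uw 445.9 -172.4 r 33.1
w circ px [315. 125.] uw 450.1 -88.8 r 31.3
```

View pics/w10.png

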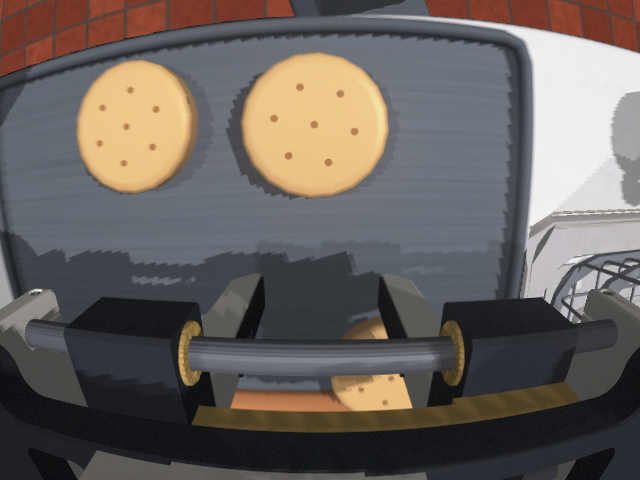

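View pics/s10.png

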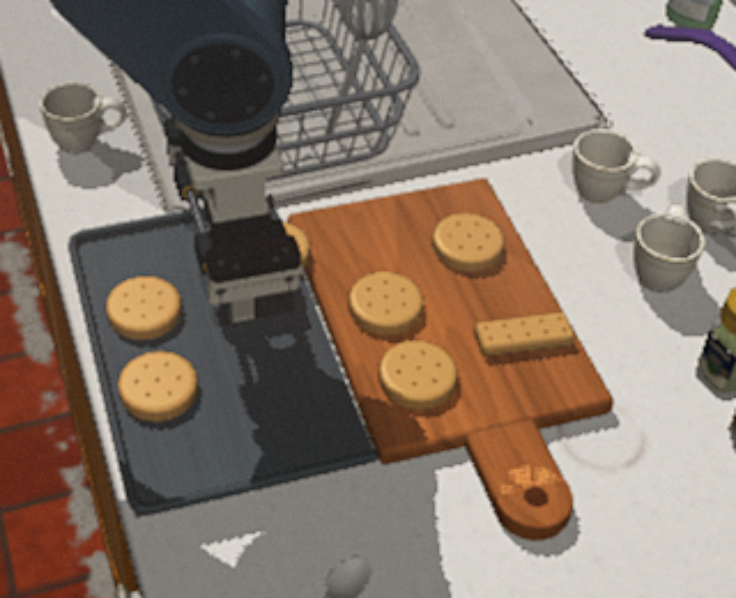

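Emit:
send_rows([
  [-8,0,-2,0],
  [-16,0,-2,0],
  [-24,0,-2,0],
  [-32,0,-2,0],
  [-38,0,-2,0],
])

```text
clock: 13.55
eef_pos: [0.5156, -0.2555, 0.0281]
eef_rot: [0.001, 0.159, 0.987, -0.0]
wrist_force: [-1.4, 0.4, 0.7]
gripper_width: 0.598
```

```bash
python3 -c "
from h import *
goto(607,-87,27,72.4);wlook('pics/w11.png')
img=robot.snapshot('scene');cv2.imwrite('pics/s11.png',cv2.resize(img[130:390,200:520],None,fx=2.3,fy=2.3))
"
```

```text
clock 13.55 uwz [568.5 -87.7  28.1] tool y ang 71.75 tilt [ 0.001 -0.001 -1.   ] j [-0.54  0.65  1.71  0.    0.78 -1.79] F [-1.4  0.4  0.7] g 0.6
shift [-38.1   1.2   1.1] yaw -0.65
w circ px [321. 394.] uw 640.0 -88.1 r 52.0
w circ px [315.  46.] uw 450.4 -88.7 r 32.3
w circ px [138.  50.] uw 445.7 -172.4 r 33.8
```

View pics/s11.png

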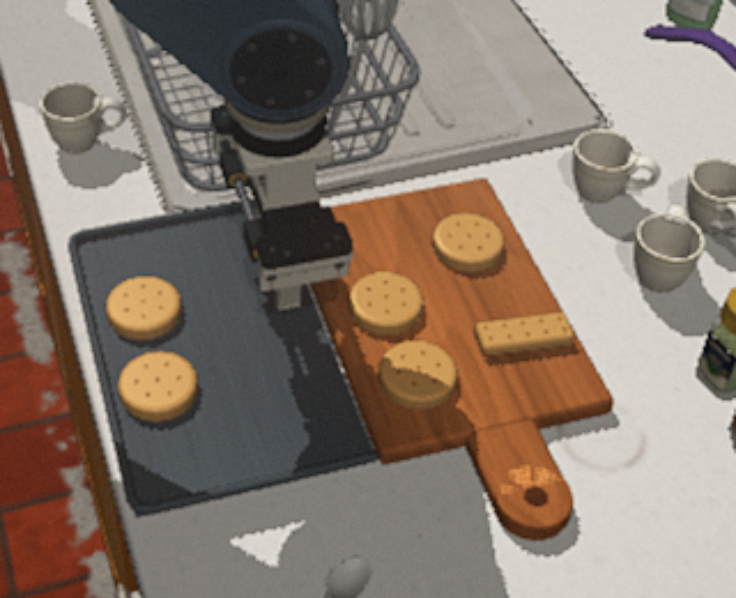

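View pics/w11.png

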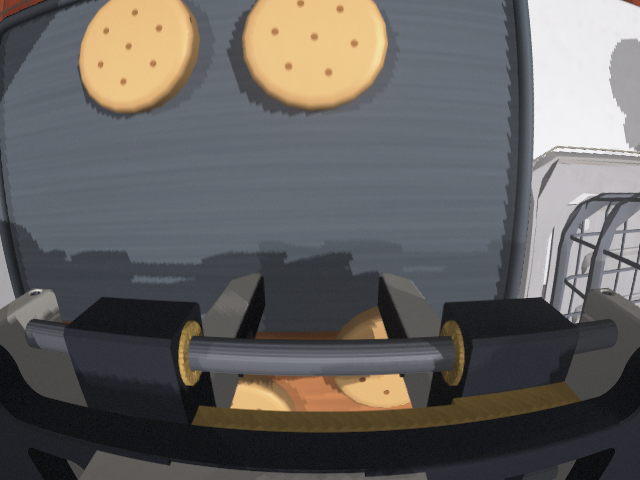

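Emit:
send_rows([
  [-8,0,1,0],
  [-16,0,1,0],
  [-24,0,1,0],
  [-31,0,1,0],
  [-36,0,1,0],
])

```text
clock: 14.15
eef_pos: [0.5503, -0.2669, 0.0268]
eef_rot: [0.001, 0.158, 0.987, -0.0]
wrist_force: [-1.3, 0.1, 0.2]
gripper_width: 0.601
```

Emit:
send_rows([
  [-2,0,0,0],
  [-2,0,0,0],
  [10,0,0,0],
  [22,0,-10,0],
  [32,0,-50,0],
])

```text
clock: 14.65
eef_pos: [0.5172, -0.2554, 0.0741]
eef_rot: [-0.002, 0.159, 0.987, 0.001]
wrist_force: [0.9, -0.8, 1.2]
gripper_width: 0.6
```

Emit:
send_rows([
  [30,0,-30,0],
  [70,0,-60,0],
  [115,0,-90,0],
  [160,0,-110,0],
  [180,0,-120,0],
])

```text
clock: 15.15
eef_pos: [0.3443, -0.1983, 0.1962]
eef_rot: [-0.002, 0.159, 0.987, 0.001]
wrist_force: [0.3, -0.7, 1.0]
gripper_width: 0.6
```

```bash
python3 -c "
from h import *
goto(607,-87,27,72.4)
for n in('scene','top'):
    img=robot.snapshot(n);cv2.imwrite(f'pics/{n}12.png',cv2.resize(img[130:390,200:520],None,fx=2.3,fy=2.3))
"
```

```text
clock 15.15 uwz [388.1 -85.  196.2] tool y ang 71.75 tilt [-0.004  0.002 -1.   ] j [-0.64  0.1   2.04 -0.    1.01 -1.89] F [ 0.3 -0.7  1. ] g 0.6
shift [-219.4    0.5  168.3] yaw -0.65
```

View pics/scene12.png

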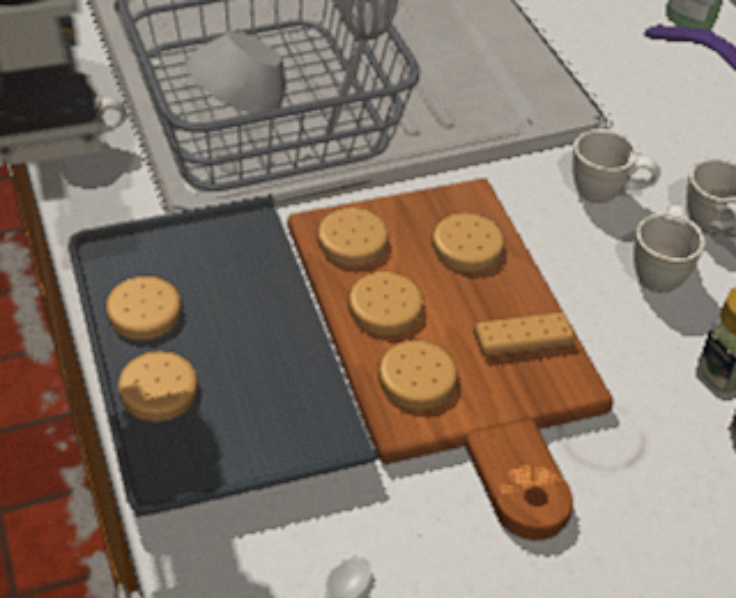

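View pics/top12.png

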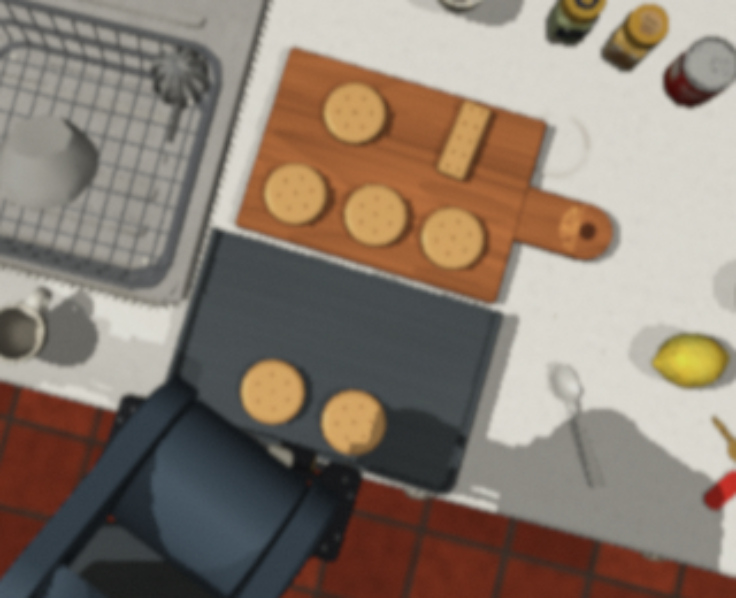

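```bash
python3 -c "
from h import *
for q in((295,194),(375,215),(452,238)):
    p=ray('top',[200+q[0]/2.3,130+q[1]/2.3],.034)[0][:2]*1000;print('u from board near edge',(p@D-602).round(),'w',(p@L).round())
print(robot.get_state()['wrist_force']);print(robot.close_job())"
```

```text
u from board near edge 48.0 w -54.0
u from board near edge 51.0 w -137.0
u from board near edge 51.0 w -218.0
[ 0.26028944 -0.59876361 -0.09090166]
the job is handed in; nothing more can be done
None
```

The board now holds exactly four round biscuits: the one already there, plus the three from the row nearest the open edge, each pushed across. I handed the job in at about 15 s.

- **Biscuits on the board:** in the last top and scene pictures, all four lie flat. The three I moved have their centres 48–51 mm past the board's near edge, so their rims clear it by about 16 mm or more.
- **Everything else:** the other two rounds are still on the sheet. The finger biscuit, cup and teaspoon appear where they were. I compared these by eye and did not measure them again.
- **One correction:** my first push on the left biscuit, with the gripper turned 90°, pressed down with about 10 N because the backs of the fingers are tapered. I backed off and finished with the flat face of one finger, at about 1.5 N.
- **Measurements that failed:** some of my automatic detections in the pictures merged biscuits with the board or were partly hidden. I placed the final centres by eye in the top picture instead.

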